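# Wind in the label-tape rewinder on the window-ledge shelf

### The job

On the white shelf, take the crank of the low tape rewinder (the flat round drum with a square snout, not the taller food chopper) and wind it clockwise, seen from above, until the resistance suddenly drops away. Stop within a quarter turn of it going slack, and let go of the crank. Leave the food chopper where it stands.

Things in the scene. Friction and masses are not known exactly. Their poses are not given: they have to be found in the camera images.
- rewinder: Label-tape rewinder, screwed down on the ribbed white shelf (shelf top 30 mm above the table): a flat round white drum, 112 mm across and 50 mm high, on a grey 120 mm square base plate, with a square snout (76 mm wide, 30 mm high, reaching to 109 mm from the drum's axis) on one side. A steel crank lies on top of the drum and turns about the drum's vertical axis. The origin is on that axis, at the underside; z is up; the snout points along the body's own -x.
- knob (a point): Middle of the crank's upright black knob: a cylinder 20 mm across and 35 mm tall (17.5 mm above and below this point), standing on the steel crank arm, whose top is flush with the knob's foot. It lies 50 mm from the crank axis, 78.5 mm above the rewinder's underside. The knob spins freely on its pin, so it may be held in a fixed orientation while it is led round the circle.
- crank (a joint): Crank angle in rad, growing clockwise seen from above; starts at 0 to 1.0. A brake resists (6 to 13 N at the knob turning, 3 to 7 N at a pause) and lets go suddenly at 4.1 to 4.35; beyond, the crank turns loosely (under 1 N) and stays put; end stop 6.05. At angle q the arm's heading, counterclockwise from the rewinder's own +x, is 8.142 - q; at 5.0 it points straight over the snout.
- chopper: Bystander: hand food chopper standing loose on the shelf, a pale grey round tub with a white lid 114 mm across, and its own small white crank with a short grey knob on top, 126 mm high in all. Origin at the centre of its underside.

How it is judged:
By the outcome, as a careful person would: the job done as asked, in the order asked, and still so for the second after the job is handed in, with the robot touching nothing.
It also fails if it takes over 48 s, if anything falls off the work surface, if the arm or the gripper's body presses on something with over 40 N, if the wrist force passes 120 N, or if a joint passes its speed limit or range.

### The arm

A 6-joint arm with a two-finger parallel gripper is mounted at the origin on the work surface. World frame = base frame: x ahead of the robot, y to its left, z up, the work surface at z = 0. Lengths are in m, angles in rad, forces in N, time in s.
With the tool pointing down it reaches from about 0.225 to 0.875 m from the base axis. Payload 3.4 kg.
Tool frame: the origin (TCP) lies at the very end of the fingers, on their centre line; the grasp point (between the pads) lies 19 mm behind it; z points along the fingers, y is the line along which they close (so a half turn about z gives the same grasp; the last joint's range is limited). The gripper opens to 85 mm and grips with 20 to 120 N. Pads are 22 mm wide; open, the fingers measure 114 mm over their backs; the gripper's body (76 mm by 85 mm) begins 54 mm behind the grasp point. The pads swing forward as they close: fully open they stand 13 mm farther back than shut.
Start: joints at [1.216, 0.276, 1.505, -0, 1.361, -0.121], TCP at [0.133, 0.559, 0.231] pointing down, gripper open.
Joint ranges: [-2.89, 2.89], [-0.75, 2.08], [0.22, 2.7], [-1.18, 4.32], [0.11, 2.71], [-2.7, 2.7]. Speed limits (rad/s): [2.57, 2.57, 3.14, 3.14, 3.14, 3.14].

### API

Orientations are given as a unit quaternion [w, x, y, z].
In Python, from rig import manip, get_image, camera_info gives the robot as it stands. The module is installed in compiled form; this text tells all that it offers.
- The arm moves only by the shell command python3 -m crank 'ROWS' [FORCE]. ROWS is a JSON object of lists of equal length, an entry for each row: "translation": the shift along the tool's x, y, z in mm, a list of three; "roll": the turn about the tool's z in rad; "fingers": the opening, from 0 (shut) to 1 (fully open). A call has 1 to 8 rows; each row shifts and turns the commanded pose from where the row before left it, along the tool's axes as they then stand; what a row does not reach is not made up. A row lasts 1/10 s, in which the tool goes at most 50 mm and 8.59 degrees, less where a joint would pass 70% of its speed; a pose out of reach is approached as far as the arm can. A call is refused whole if a number of a shift passes 50 or a number of a turn 0.15, either way. A call with a gripper value outside its range is refused whole. The fingers move at their own pace and stop on an object; FORCE is the grip in N (left out, the last holds). Time passes only in rows, so rows that do not move let the fingers close. It gives the time, the measured TCP pose, the force, the opening and the grip force at its end, in the units of the state.
- manip.get_state(): the state, without advancing time (a new reading comes with each control period).
- get_image(name): name is "side" or "top"; returns the picture (384x512x3 uint8, blue, green, red); there is no depth.
- camera_info(name): a dict with "mtx" (3x3 intrinsics, pixels), "rvec" (rotation vector, rad) and "tvec" (3), from world to camera coordinates, as OpenCV has them. Camera axes: x right, y down, z forward; pixel columns grow to the right and rows downward; lengths in m; the calibration is good to about 2 mm. A picture is of the moment at which its call begins. camera_info takes no time and is no camera call.
- manip.sign_off(): hands the job in; it is judged then, once.
The state is a dict: "clock": time; "qpos": joint angles; "qd": joint speeds; "effort": joint torques, N m; "position": TCP position; "ee_rot": TCP orientation; "contact_force": force on the tool from outside, world axes, zero at the start; "moment": the same for the moment, N m; "width": finger opening in m; "gripper_force": force on a finger pad.
Only numpy, scipy, OpenCV 4.12 (cv2) and the standard library are available. Lean on these libraries where they do the work, as an engineer would, in place of code of your own. Each camera call takes 0.05 s, during which the arm holds its last target. There are 200 camera calls.

## Working session

There is one attempt and no reset: what is moved stays moved. The work goes in short steps, Python scripts to look and compute and a shell command to move; the robot and the scene stay as the last step left them, time stands still between calls to the robot, and variables do not carry over. Pictures are saved under pics/ and viewed, at most 10 in all, crops included, and the job is handed in when it is done.

```bash
mkdir -p pics; python3 - <<'E'
from rig import manip,get_image,camera_info
import cv2
for n in("side","top"):
    cv2.imwrite(f"pics/{n}0.png",get_image(n)); c=camera_info(n); print(n,c)
s=manip.get_state();print(s)
E
```

```text
side {'mtx': array([[408.35497703,   0.        , 252.67965834],
       [  0.        , 408.35497703, 189.23140565],
       [  0.        ,   0.        ,   1.        ]]), 'rvec': array([ 2.2771566 , -0.72918539,  0.30051959]), 'tvec': array([-0.44461937,  0.32350377,  0.53316251])}
top {'mtx': array([[371.27009223,   0.        , 252.05698036],
       [  0.        , 371.27009223, 189.94805   ],
       [  0.        ,   0.        ,   1.        ]]), 'rvec': array([ 2.14914348, -2.10817953,  0.20244473]), 'tvec': array([0.00362687, 0.54233287, 0.66064353])}
{'clock': 0.1, 'qpos': array([ 1.21598398e+00,  2.76537240e-01,  1.50602606e+00,  1.16256107e-05,
        1.36073169e+00, -1.21013717e-01]), 'qd': array([-0.00105889,  0.00093379, -0.00173946, -0.00104036, -0.00142353,
        0.00068929]), 'effort': array([ 9.77571763e-04, -4.17699623e+01, -2.46405369e+01, -2.54118377e-04,
        5.78849518e-03, -4.61842532e-06]), 'position': array([0.13304997, 0.55889063, 0.23051532]), 'ee_rot': array([-2.06122752e-04,  1.16634418e-01,  9.93174551e-01, -8.25852189e-04]), 'contact_force': array([-0.07185081,  0.87733974,  0.50179541]), 'moment': array([ 0.02943011, -0.0494375 , -0.01604518]), 'gripper_force': 0.0, 'width': 0.08546460896977617}
```

View pics/top0.png

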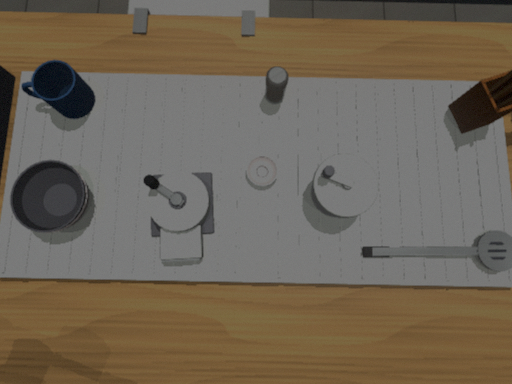

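View pics/side0.png

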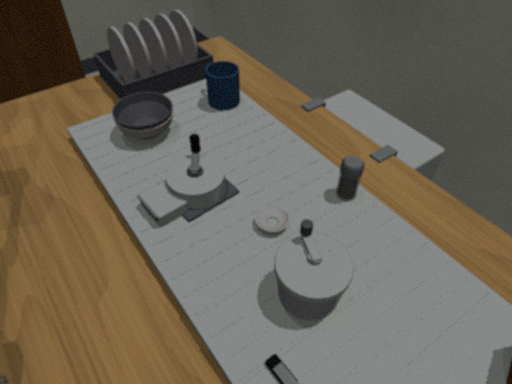

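The top view shows the rewinder drum at about (179,202), its snout at (181,247) and the knob at (151,182). The chopper is at about (343,187). In the side view the knob is at (195,143). I'll enlarge both.

```bash
python3 - <<'E'
import cv2,numpy as np
t=cv2.imread("pics/top0.png")[160:270,130:230]; s=cv2.imread("pics/side0.png")[125:225,135:245]
r=lambda a:cv2.resize(a,(395,500),interpolation=cv2.INTER_CUBIC)
a=cv2.resize(t,None,fx=5,fy=5,interpolation=2)[:500];b=cv2.resize(s,None,fx=2.7,fy=2.7,interpolation=2)
o=np.zeros((550,800,3),np.uint8);o[:500,:500]=a;o[:270,502:799]=b[:270,:297]
cv2.imwrite("pics/crop0.png",cv2.convertScaleAbs(o,alpha=1.4))
E
```

```text
(no output)
```

View pics/crop0.png

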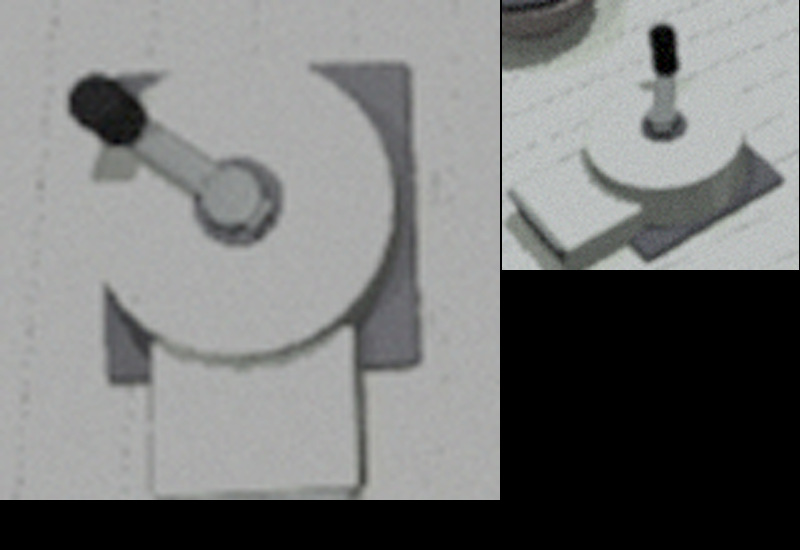

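The crop shows the knob middle at top px (151.3,182.2), side px (195,143.5). The hub is at top (177.4,200), side (195,171). Plate corners in the top view are (212,173), (214,233) and (152,236.4).

```bash
cat >h.py <<'E'
import cv2,numpy as np
from rig import camera_info
def PM(n):
    c=camera_info(n);return c["mtx"],cv2.Rodrigues(c["rvec"])[0],c["tvec"]
def onz(n,uv,z):
    K,R,t=PM(n);d=R.T@np.linalg.solve(K,[*uv,1]);o=-R.T@t;return o+d*(z-o[2])/d[2]
def tri(a,b):
    P=[K@np.c_[R,t] for K,R,t in map(PM,("top","side"))]
    X=cv2.triangulatePoints(*P,np.float64(a),np.float64(b))[:,0];return X[:3]/X[3]
E
python3 - <<'E'
from h import *
np.set_printoptions(precision=4,suppress=True)
print("knob",tri((151.3,182.2),(195,143.5)),onz("top",(151.3,182.2),.1085),onz("side",(195,143.5),.1085))
print("hub",tri((177.4,200),(195,171)),onz("top",(177.4,200),.091),onz("side",(195,171),.091))
c=[onz("top",p,.036) for p in((212,173),(214,233),(152,236.4))];print(c)
d=c[1]-c[0];print(np.arctan2(d[1],d[0]),"snout heading"); d=c[1]-c[2];print(np.arctan2(d[1],d[0])); print((c[0]+c[2])/2)
print("chop",onz("top",(343,187),.12))
E
```

```text
knob [0.5444 0.1916 0.1051] [0.5416 0.1914 0.1085] [0.5444 0.1874 0.1085]
hub [0.5171 0.1489 0.0799] [0.5136 0.1474 0.091 ] [0.5137 0.1376 0.091 ]
[array([0.577 , 0.0933, 0.036 ]), array([0.4597, 0.0851, 0.036 ]), array([0.451 , 0.2026, 0.036 ])]
-3.071121876884785 snout heading
-1.4971190701961699
[0.514 0.148 0.036]
chop [ 0.5375 -0.1425  0.12  ]
```

```bash
python3 -m crank '{"translation":[[0,0,0],[0,0,0],[-20,-18,0],[-30,-27,0],[-30,-27,0],[-30,-27,0],[-30,-27,0],[-30,-27,0]],"roll":[-0.117,-0.117,0,0,0,0,0,0],"fingers":[1,1,1,1,1,1,1,1]}' 60; python3 -m crank '{"translation":[[-30,-27,0],[-30,-27,0],[-30,-27,0],[-30,-27,0],[-30,-27,0],[-30,-27,0],[-30,-27,10],[0,0,0]],"roll":[0,0,0,0,0,0,0,0],"fingers":[1,1,1,1,1,0.6,0.6,0.6]}'
```

```text
clock: 0.9
position: [0.304, 0.4051, 0.231]
ee_rot: [-0.0, -0.0, 1.0, -0.0]
contact_force: [0.1, 0.5, -0.6]
width: 0.0854
gripper_force: 0.0
clock: 1.7
position: [0.5163, 0.2138, 0.2195]
ee_rot: [-0.0, 0.002, 1.0, -0.001]
contact_force: [0.1, 1.0, 0.0]
width: 0.051
gripper_force: 0.0
```

```bash
python3 -m crank '{"translation":[[-13,-12,0],[-13,-12,20],[0,0,30],[0,0,20],[0,0,0],[0,0,0]],"roll":[0,0,0,0,0,0],"fingers":[0.6,0.6,0.6,0.6,0.6,0.6]}'; python3 - <<'E'
from rig import get_image
import cv2,numpy as np
t=get_image("top")[130:250,90:230];s=get_image("side")[80:220,120:260]
r=lambda a:cv2.resize(a,(400,int(400*a.shape[0]/a.shape[1])),interpolation=2)
o=np.zeros((400,800,3),np.uint8);a=r(t);o[:a.shape[0],:400]=a;o[:400,400:]=r(s)
cv2.imwrite("pics/c1.png",cv2.convertScaleAbs(o,alpha=1.4))
E
```

```text
clock: 2.3
position: [0.5394, 0.1938, 0.1517]
ee_rot: [0.0, -0.001, 1.0, 0.0]
contact_force: [-0.3, 0.3, 0.6]
width: 0.051
gripper_force: 0.0
```

View pics/c1.png

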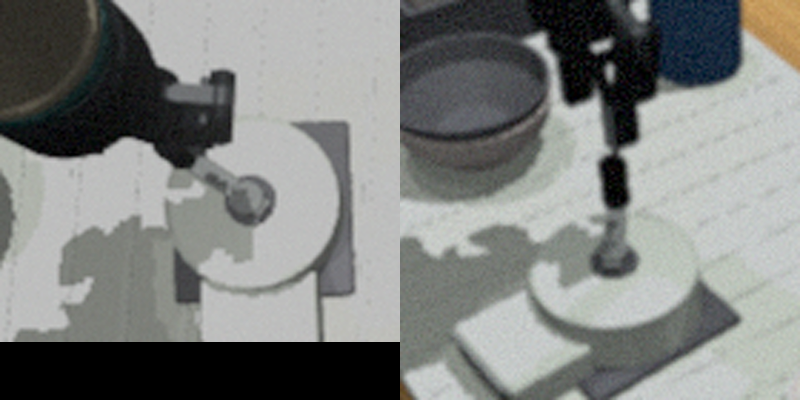

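The gripper hangs above the knob, which is at (612,180) in the right half, and the fingers sit either side of it. I'll descend.

```bash
python3 -m crank '{"translation":[[-2.5,-3.5,0],[0,0,20],[0,0,20],[0,0,14],[0,0,0]],"roll":[0,0,0,0,0],"fingers":[0.6,0.6,0.6,0.6,0.6]}'; python3 -m crank '{"translation":[[0,0,0],[0,0,0],[0,0,0],[0,0,0],[0,0,0],[0,0,0]],"roll":[0,0,0,0,0,0],"fingers":[0.3,0,0,0,0,0]}' 40
```

```text
clock: 2.9
position: [0.541, 0.1896, 0.0963]
ee_rot: [-0.001, -0.0, 1.0, -0.0]
contact_force: [-0.3, 0.4, 0.5]
width: 0.0511
gripper_force: 0.0
clock: 3.5
position: [0.543, 0.1913, 0.0989]
ee_rot: [0.002, -0.0, 1.0, 0.001]
contact_force: [-0.2, 4.5, 4.9]
width: 0.0184
gripper_force: 39.6
```

```bash
python3 - <<'E'
import numpy as np
h=0.975-0.12*np.arange(0,31);p=50*np.c_[np.cos(h),np.sin(h)]
for i,d in enumerate(np.diff(p,axis=0)): print(i,round(h[i+1],3),p[i+1].round(1)+[514,148],[round(-d[0],1),round(d[1],1),0])
E
```

```text
0 0.855 [546.8 185.7] [np.float64(-4.8), np.float64(-3.7), 0]
1 0.735 [551.1 181.5] [np.float64(-4.3), np.float64(-4.2), 0]
2 0.615 [554.8 176.8] [np.float64(-3.7), np.float64(-4.7), 0]
3 0.495 [558.  171.8] [np.float64(-3.2), np.float64(-5.1), 0]
4 0.375 [560.5 166.3] [np.float64(-2.5), np.float64(-5.4), 0]
5 0.255 [562.4 160.6] [np.float64(-1.9), np.float64(-5.7), 0]
6 0.135 [563.5 154.7] [np.float64(-1.2), np.float64(-5.9), 0]
7 0.015 [564.  148.7] [np.float64(-0.4), np.float64(-6.0), 0]
8 -0.105 [563.7 142.8] [np.float64(0.3), np.float64(-6.0), 0]
9 -0.225 [562.7 136.8] [np.float64(1.0), np.float64(-5.9), 0]
10 -0.345 [561.1 131.1] [np.float64(1.7), np.float64(-5.8), 0]
11 -0.465 [558.7 125.6] [np.float64(2.4), np.float64(-5.5), 0]
12 -0.585 [555.7 120.4] [np.float64(3.0), np.float64(-5.2), 0]
13 -0.705 [552.1 115.6] [np.float64(3.6), np.float64(-4.8), 0]
14 -0.825 [547.9 111.3] [np.float64(4.2), np.float64(-4.3), 0]
15 -0.945 [543.3 107.5] [np.float64(4.6), np.float64(-3.8), 0]
16 -1.065 [538.2 104.3] [np.float64(5.1), np.float64(-3.2), 0]
17 -1.185 [532.8 101.7] [np.float64(5.4), np.float64(-2.6), 0]
18 -1.305 [527.1  99.8] [np.float64(5.7), np.float64(-1.9), 0]
19 -1.425 [521.3  98.5] [np.float64(5.9), np.float64(-1.2), 0]
20 -1.545 [515.3  98. ] [np.float64(6.0), np.float64(-0.5), 0]
21 -1.665 [509.3  98.2] [np.float64(6.0), np.float64(0.2), 0]
22 -1.785 [503.4  99.1] [np.float64(5.9), np.float64(0.9), 0]
23 -1.905 [497.6 100.8] [np.float64(5.8), np.float64(1.6), 0]
24 -2.025 [492.1 103.1] [np.float64(5.5), np.float64(2.3), 0]
25 -2.145 [486.8 106. ] [np.float64(5.2), np.float64(2.9), 0]
26 -2.265 [482.  109.6] [np.float64(4.8), np.float64(3.6), 0]
27 -2.385 [477.6 113.7] [np.float64(4.4), np.float64(4.1), 0]
28 -2.505 [473.8 118.3] [np.float64(3.8), np.float64(4.6), 0]
29 -2.625 [470.5 123.3] [np.float64(3.3), np.float64(5.0), 0]
```

```bash
python3 -m crank '{"translation":[[-4.9,-3.5,-1],[-5.2,-2.9,0],[-5.5,-2.3,0]],"roll":[0,0,0],"fingers":[0,0,0]}'
```

```text
clock: 3.8
position: [0.5538, 0.1821, 0.0988]
ee_rot: [-0.004, -0.0, 1.0, 0.001]
contact_force: [-10.7, 2.6, 10.0]
width: 0.0188
gripper_force: 40.2
```

```bash
python3 -m crank '{"translation":[[1,-5,-1],[-1.4,-4.5,-1],[-2.5,-5.4,0],[-1.9,-5.7,0]],"roll":[0,0,0,0],"fingers":[0,0,0,0]}'
```

```text
clock: 4.2
position: [0.5629, 0.1638, 0.0994]
ee_rot: [0.001, 0.0, 1.0, 0.003]
contact_force: [2.7, 9.7, -7.1]
width: 0.0185
gripper_force: 39.8
```

```bash
python3 -m crank '{"translation":[[-1.2,-5.9,1],[-0.4,-6,0],[0.3,-6,0],[1,-5.9,0],[1.7,-5.8,0]],"roll":[0,0,0,0,0],"fingers":[0,0,0,0,0]}'; python3 -m crank '{"translation":[[2.4,-5.5,0],[3,-5.2,0],[3.6,-4.8,0],[4.2,-4.3,0],[4.6,-3.8,0]],"roll":[0,0,0,0,0],"fingers":[0,0,0,0,0]}'
```

```text
clock: 4.7
position: [0.5623, 0.1331, 0.0992]
ee_rot: [0.002, 0.0, 1.0, 0.002]
contact_force: [2.5, 8.2, -3.3]
width: 0.0185
gripper_force: 40.3
clock: 5.2
position: [0.5448, 0.1094, 0.0992]
ee_rot: [0.002, 0.0, 1.0, 0.002]
contact_force: [4.1, 8.6, -4.9]
width: 0.0186
gripper_force: 40.1
```

```bash
python3 -m crank '{"translation":[[5.1,-3.2,0],[5.4,-2.6,0],[5.7,-1.9,0],[5.9,-1.2,0],[6,-0.5,0]],"roll":[0,0,0,0,0],"fingers":[0,0,0,0,0]}'; python3 -m crank '{"translation":[[6,0.2,0],[5.9,0.9,0],[5.8,1.6,0],[5.5,2.3,0]],"roll":[0,0,0,0],"fingers":[0,0,0,0]}'
```

```text
clock: 5.7
position: [0.5181, 0.0997, 0.0992]
ee_rot: [0.004, 0.0, 1.0, 0.002]
contact_force: [7.2, 7.5, -8.0]
width: 0.0187
gripper_force: 39.8
clock: 6.1
position: [0.496, 0.1035, 0.0993]
ee_rot: [0.005, -0.0, 1.0, 0.0]
contact_force: [10.0, 3.8, -9.7]
width: 0.0185
gripper_force: 39.6
```

```bash
python3 -m crank '{"translation":[[5.2,2.9,1]],"roll":[0],"fingers":[0]}';python3 -m crank '{"translation":[[4.8,3.6,0.5]],"roll":[0],"fingers":[0]}'
```

```text
clock: 6.2
position: [0.4914, 0.1057, 0.0991]
ee_rot: [0.005, -0.0, 1.0, -0.0]
contact_force: [8.2, -0.6, -0.4]
width: 0.0184
gripper_force: 40.7
clock: 6.3
position: [0.4867, 0.1086, 0.099]
ee_rot: [0.005, -0.001, 1.0, -0.001]
contact_force: [6.0, -0.6, 2.1]
width: 0.0184
gripper_force: 41.0
```

```bash
python3 -m crank '{"translation":[[3.7,3.3,0]],"roll":[0],"fingers":[0]}';python3 -m crank '{"translation":[[3.2,3.3,0]],"roll":[0],"fingers":[0]}'
```

```text
clock: 6.4
position: [0.4819, 0.1124, 0.099]
ee_rot: [0.004, -0.0, 1.0, -0.001]
contact_force: [4.5, 0.8, 1.7]
width: 0.0187
gripper_force: 40.9
clock: 6.5
position: [0.4777, 0.1164, 0.099]
ee_rot: [0.003, -0.0, 1.0, 0.0]
contact_force: [3.3, 3.6, 3.1]
width: 0.0185
gripper_force: 41.1
```

```bash
python3 -m crank '{"translation":[[3.2,4.2,0]],"roll":[0],"fingers":[0]}';python3 -m crank '{"translation":[[2.5,4.4,0]],"roll":[0],"fingers":[0]}';python3 -m crank '{"translation":[[2.2,4.4,0]],"roll":[0],"fingers":[0]}';python3 -m crank '{"translation":[[0,0,0],[0,0,0]],"roll":[0,0],"fingers":[0,0]}'
```

```text
clock: 6.6
position: [0.4742, 0.1209, 0.099]
ee_rot: [0.003, 0.0, 1.0, 0.001]
contact_force: [4.4, 2.7, 3.7]
width: 0.0183
gripper_force: 41.1
clock: 6.7
position: [0.4715, 0.1253, 0.099]
ee_rot: [0.003, -0.0, 1.0, 0.0]
contact_force: [4.4, 2.2, 3.6]
width: 0.0185
gripper_force: 41.1
clock: 6.8
position: [0.4693, 0.1296, 0.099]
ee_rot: [0.003, -0.0, 1.0, 0.0]
contact_force: [5.9, 1.7, 4.0]
width: 0.0186
gripper_force: 41.1
clock: 7.0
position: [0.4693, 0.1297, 0.099]
ee_rot: [0.003, -0.0, 1.0, 0.0]
contact_force: [5.4, 1.9, 4.1]
width: 0.0186
gripper_force: 41.1
```

The tangential force is now about 0.3 N with no lag, so the crank is slack at q ≈ 4.68, at most 0.58 past the release. I'll let go.

```bash
python3 -m crank '{"translation":[[-1.5,0.5,0],[0,0,0],[0,0,0],[0,0,0],[0,0,0],[0,0,0]],"roll":[0,0,0,0,0,0],"fingers":[0.3,0.6,0.6,0.6,0.6,0.6]}'; python3 -m crank '{"translation":[[0,0,-10],[0,0,-20],[0,0,-30],[0,0,-40],[30,0,-20],[40,0,0],[40,0,0],[0,0,0]],"roll":[0,0,0,0,0,0,0,0],"fingers":[0.6,0.6,0.6,0.6,0.6,0.6,0.6,0.6]}'; python3 - <<'E'
from rig import get_image
import cv2,numpy as np
t=get_image("top")[130:270,90:230];s=get_image("side")[80:220,120:260]
cv2.imwrite("pics/c2.png",cv2.resize(np.hstack([t,s]),(800,400),interpolation=2))
E
```

```text
clock: 7.6
position: [0.4681, 0.1296, 0.0976]
ee_rot: [-0.0, -0.0, 1.0, -0.0]
contact_force: [0.5, 1.1, 0.3]
width: 0.0513
gripper_force: 0.0
clock: 8.4
position: [0.3527, 0.1294, 0.2182]
ee_rot: [-0.002, -0.001, 1.0, -0.0]
contact_force: [0.6, 0.5, -0.2]
width: 0.0512
gripper_force: 0.0
```

View pics/c2.png

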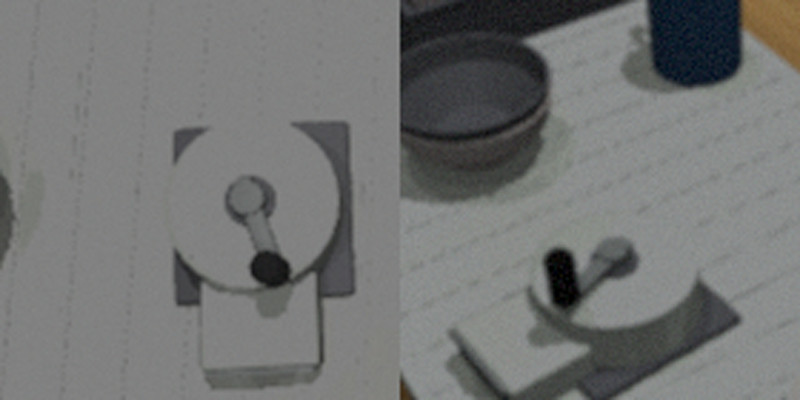

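The crank stays put with the knob at (270,268) in the left half, just short of the snout's midline. The gripper is clear.

```bash
python3 -c "
from rig import manip;print(manip.sign_off())"
```

```text
the job is handed in; nothing more can be done
None
```

I wound the rewinder crank clockwise until it went slack, stopped about 0.3–0.6 rad past the release (a quarter turn is 1.57), let go of the knob, left the chopper untouched and handed the job in at about 8.5 s.

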